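Put the lens-care things back on their colour-coded pads

TASK

Tidy up after servicing the microscope: put the blue filter on the pad with the blue ring, the green filter on the green-ringed pad, the amber dropper bottle on the orange-ringed pad and the black-lidded jar on the white-ringed pad, each flat or upright and wholly inside its ring. Set them down without dropping them, and leave the black eyepiece and the microscope objective that stand among them where they are.

Things in the scene. Friction and masses are not known exactly. Their poses are not given: they have to be found in the camera images.
- blue_filter: loose filter lying flat: clear blue glass in a round black frame, 45 mm outside diameter, 8 mm high, about 18 g; grasp it across the frame. Origin at the centre of its underside, z up
- green_filter: loose filter lying flat: clear green glass in a round black frame, 45 mm outside diameter, 8 mm high, about 18 g; grasp it across the frame. Origin at the centre of its underside, z up
- bottle: loose dropper bottle standing upright: amber body with a red and white label, 36 mm diameter up to 66 mm, then a narrower white nozzle (21 mm, then 12 mm across) up to 99 mm, about 110 g; grasp the body at 35 to 60 mm height. Origin at the centre of its underside, z up
- jar: loose small jar standing upright: white body 44 mm in diameter with a black screw lid 46 mm in diameter (from above a black disc), 34 mm high, lid from 22 to 34 mm, about 70 g. Origin at the centre of its underside, z up
- pad_blue: flat round black rubber pad, 90 mm across and 6 mm thick, fixed to the bench, with its ring outline in blue (65 mm inside diameter) and in the ring a grey disc 45 mm across, the footprint of the blue filter that belongs there. Origin at the centre of its underside, z up; the top face is 6 mm above the origin
- pad_green: flat round black rubber pad, 90 mm across and 6 mm thick, fixed to the bench, with its ring outline in green (65 mm inside diameter) and in the ring a grey disc 45 mm across, the footprint of the green filter that belongs there. Origin at the centre of its underside, z up; the top face is 6 mm above the origin
- pad_orange: flat round black rubber pad, 90 mm across and 6 mm thick, fixed to the bench, with its ring outline in orange (57 mm inside diameter) and in the ring a grey disc 37 mm across, the footprint of the bottle that belongs there. Origin at the centre of its underside, z up; the top face is 6 mm above the origin
- pad_white: flat round black rubber pad, 90 mm across and 6 mm thick, fixed to the bench, with its ring outline in white (66 mm inside diameter) and in the ring a grey disc 46 mm across, the footprint of the jar that belongs there. Origin at the centre of its underside, z up; the top face is 6 mm above the origin
- eyepiece: bystander, loose: black eyepiece standing on its wide end, 35 mm diameter (24 mm in its upper part), 42 mm high. Origin at the centre of its underside, z up
- objective: bystander, loose: white and metal microscope objective with a blue band, standing upright, 29 mm diameter, 46 mm high. Origin at the centre of its underside, z up
Not all that is in view belongs to the job. What is meant by the blue_filter is not brown or pink, and is the larger of those in its own colour.

How it is judged:
At the end, for the whole second after the job is handed in: Each of the four things stands on the top of its own pad, centred within 12 mm, within 0.12 rad of upright, and at rest; the eyepiece and the objective stand upright within 20 mm of where they were at the start (horizontal distance between blue_filter and pad_blue below 0.012 m and z of blue_filter in the frame of pad_blue between 0.003 and 0.01 m and angle between each of blue_filter, green_filter, bottle, jar, eyepiece, objective's own z axis and vertical below 0.12 rad and linear speed of each of blue_filter, green_filter, bottle, jar below 0.02 m/s and angular speed of each of blue_filter, green_filter, bottle, jar below 0.2 rad/s and horizontal distance between green_filter and pad_green below 0.012 m and z of green_filter in the frame of pad_green between 0.003 and 0.01 m and horizontal distance between bottle and pad_orange below 0.012 m and z of bottle in the frame of pad_orange between 0.003 and 0.01 m and horizontal distance between jar and pad_white below 0.012 m and z of jar in the frame of pad_white between 0.003 and 0.01 m and distance of each of eyepiece, objective from where it was at the start of the episode below 0.02 m); the robot touches nothing.
It fails at once if one of the four things is dropped (falls free of the fingers faster than 0.8 m/s) ((linear speed of blue_filter above 0.8 m/s and contact force between blue_filter and the fingers below 0.05 N) or (linear speed of green_filter above 0.8 m/s and contact force between green_filter and the fingers below 0.05 N) or (linear speed of bottle above 0.8 m/s and contact force between bottle and the fingers below 0.05 N) or (linear speed of jar above 0.8 m/s and contact force between jar and the fingers below 0.05 N)).
It fails at once if the eyepiece is shifted by more than 20 mm or knocked over (distance of eyepiece from where it was at the start of the episode above 0.02 m or angle between eyepiece's own z axis and vertical above 0.3 rad).
It fails at once if the objective is shifted by more than 20 mm or knocked over (distance of objective from where it was at the start of the episode above 0.02 m or angle between objective's own z axis and vertical above 0.3 rad).
It also fails if it takes over 120 s, if anything falls off the work surface, if the arm or the gripper's body presses on something with over 40 N, if the wrist force passes 120 N, or if a joint passes its speed limit or range.

ROBOT

A 7-joint arm with a two-finger parallel gripper is mounted at the origin on a cart in front of the work surface, level with it; the furniture and walls round the work are solid. World frame = base frame: x ahead of the robot, y to its left, z up, the work surface at z = 0. Lengths are in m, angles in rad, forces in N, time in s.
With the tool pointing down it reaches from about 0.425 to 0.925 m from the base axis. Payload 6.8 kg.
Tool frame: the origin (TCP) lies on the front face of the gripper's body, between the roots of the fingers; the fingertips stand 73 mm ahead of it and the grasp point (between the pads) lies 54 mm ahead of it (env.nose_length is the distance from the TCP to the fingertips, in m); z points along the fingers, y is the line along which they close (so a half turn about z gives the same grasp; the last joint's range is limited). The gripper opens to 85 mm and grips with 20 to 120 N. Pads are 22 mm wide; open, the fingers measure 114 mm over their backs; the gripper's body (76 mm by 85 mm) begins 54 mm behind the grasp point. The pads swing forward as they close: fully open they stand 13 mm farther back than shut.
Start: joints at [1.124, 0.477, 0.022, 1.555, -0.011, 1.109, -0.083], TCP at [0.224, -0.637, 0.304] pointing down, gripper open.
Joint ranges: [-2.96, 2.96], [-0.34, 2.1], [-1.41, 1.46], [0.24, 2.44], [-1.37, 4.51], [0.17, 1.92], [-2.96, 2.96]. Speed limits (rad/s): [2.39, 2.39, 3.14, 3.14, 3.14, 3.14, 3.14].

INTERFACE

Orientations are given as a unit quaternion [w, x, y, z].
In Python, from cell import env, kin, camera, calibration, job gives the robot as it stands. The module is installed in compiled form; this text tells all that it offers. Calls block until the motion is done:
- env.reach(position, orientation): joint-space move of the TCP to a pose.
- env.movel(position, velocity=0.15, rot=None, stop_force=None): straight line of the TCP; rot=None keeps the orientation; velocity is the mean speed in m/s. With stop_force (N) it stops when the force on the tool has changed by that much, and returns True; else False.
- env.goto_joints(angles): joint-space move.
- env.grip(opening, f_grip=None): finger opening in m; f_grip is the grip in N (None keeps the last); returns when the fingers have stopped.
- env.dwell(seconds).
- kin.inverse_kinematics(position, orientation): joint angles nearest the present ones, or None.
- env.get_state(): the state.
- camera(name): name is "side" or "top" or "wrist"; returns (picture, depth): 480x640x3 uint8, blue, green, red; 480x640 float32, m along the optical axis (not along the pixel's ray), 0 where there is no reading.
- calibration(name): a dict with "fx", "fy", "cx", "cy" (pixels), "rvec" (rotation vector, rad) and "tvec" (3), from world to camera coordinates, as OpenCV has them. Camera axes: x right, y down, z forward; pixel columns grow to the right and rows downward; lengths in m; the calibration is good to about 2 mm. A picture is of the moment at which its call begins: read the wrist's pose just before it. calibration takes no time and is no camera call; for the wrist camera it gives the pose at the moment of the call.
A pose or a line that the arm cannot do raises env.PlanningError and nothing moves.
- job.job_done(): hands the job in; it is judged then, once.
The state is a dict: "time": time; "qpos": joint angles; "joint_velocities": joint speeds; "joint_torque": joint torques, N m; "tcp_pos": TCP position; "orientation": TCP orientation; "force": force on the tool from outside, world axes, zero at the start; "torque": the same for the moment, N m; "opening": finger opening in m; "gripper_force": force on a finger pad.
Only numpy, scipy, OpenCV 4.12 (cv2) and the standard library are available. Lean on these libraries where they do the work, as an engineer would, in place of code of your own. Each camera call takes 0.05 s, during which the arm holds its last target. There are 200 camera calls.

## Working session

There is one attempt and no reset: what is moved stays moved. The work goes in short steps, each a Python script; the robot and the scene stay as the last script left them, time stands still between calls to the robot, and variables do not carry over. Pictures are saved under pics/ and viewed, at most 14 in all, crops included, and the job is handed in when it is done.

```bash
mkdir -p pics
python3 - <<'E'
from cell import env,camera,calibration
import cv2,numpy as np
for n in("top","side"):
    p,d=camera(n); cv2.imwrite(f"pics/{n}0.png",p); np.save(f"pics/{n}0.npy",d)
    print(n,calibration(n))
print(env.get_state())
E
```

```text
top {'fx': 559.5330524855239, 'fy': 559.5330524855239, 'cx': 326.2673154558438, 'cy': 238.3227062090754, 'rvec': array([ 2.17250362, -2.19624371,  0.08108457]), 'tvec': array([0.05683718, 0.45047661, 1.2975646 ])}
side {'fx': 439.93237981779095, 'fy': 439.93237981779095, 'cx': 326.7387229433335, 'cy': 242.02335111857286, 'rvec': array([ 0.38529325, -2.49507784,  1.6203449 ]), 'tvec': array([0.42892041, 0.09669377, 0.89944081])}
{'time': 0.1, 'qpos': array([ 1.12388605,  0.47769268,  0.02235591,  1.55631107, -0.01152064,
        1.10932511, -0.08310597]), 'joint_velocities': array([-6.42351073e-05, -2.47398522e-03,  9.79033427e-04, -1.68866217e-03,
        1.27622783e-03,  6.19583249e-04,  5.48933088e-04]), 'joint_torque': array([ 4.98267473e-03, -5.97752273e+01,  1.61407080e+00, -2.81952935e+01,
        1.28754659e-02,  5.01915303e-03, -3.56422424e-05]), 'tcp_pos': array([ 0.2242084 , -0.63624774,  0.30305724]), 'orientation': array([-7.82183932e-04,  9.85685462e-01,  1.68592776e-01, -1.86212189e-04]), 'force': array([-0.16083863,  0.98031738, -0.78650594]), 'torque': array([ 0.01317971, -0.00121589, -0.02713871]), 'gripper_force': 0.0, 'opening': 0.08540763186540458}
```

View pics/top0.png

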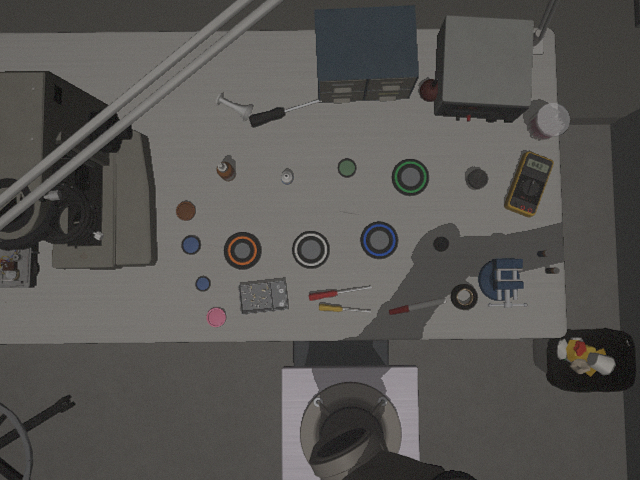

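View pics/side0.png

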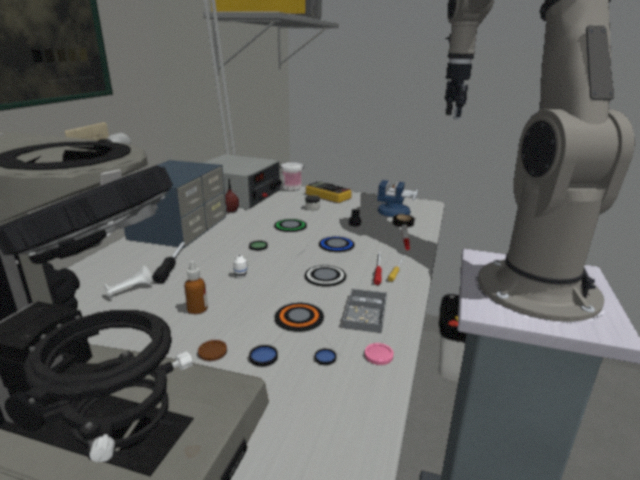

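The top view shows the pads: orange (242,250), white (311,249), blue (379,240) and green (410,177). It also shows the bottle (226,170), objective (287,177), eyepiece (441,244), jar (477,178) and the only green filter (347,168).

Candidates for blue_filter are blue (191,244), small blue (203,284), brown (186,211) and pink (217,317). The one at (191,244) fits, because it is the larger of the two blue ones. I'll confirm it in a crop and measure.

```bash
cat > h.py <<'E'
import cv2,numpy as np
from cell import env,kin,camera,calibration,job
def cam(c):
    R=cv2.Rodrigues(np.array(c["rvec"]))[0]; return R,-R.T@np.array(c["tvec"])
def ray(c,u,v,z):
    R,o=cam(c); u,v=np.broadcast_arrays(u,v)
    d=np.stack([(u-c["cx"])/c["fx"],(v-c["cy"])/c["fy"],np.ones(u.shape)],-1)@R
    return o+d*((z-o[2])/d[...,2])[...,None]
def cloud(c,depth):
    R,o=cam(c); v,u=np.mgrid[:480,:640]
    d=np.stack([(u-c["cx"])/c["fx"],(v-c["cy"])/c["fy"],np.ones(u.shape)],-1)@R
    return o+d*depth[...,None]
def blob(mask,u,v,r):
    """component nearest (u,v) within radius r -> filled hull mask contour"""
    m=np.zeros_like(mask); cv2.circle(m,(int(u),int(v)),int(r),255,-1); m&=mask
    cs=cv2.findContours(m,cv2.RETR_EXTERNAL,cv2.CHAIN_APPROX_NONE)[0]
    return cv2.convexHull(max(cs,key=cv2.contourArea)) if cs else None
def circ(c,hull,z):
    """circle (x,y,diam) of hull cast to plane z"""
    h=hull[:,0].astype(float); p=ray(c,h[:,0],h[:,1],z)
    (x,y),r=cv2.minEnclosingCircle(p[:,:2].astype(np.float32))
    A=np.c_[2*p[:,:2],np.ones(len(p))]; s=np.linalg.lstsq(A,(p[:,:2]**2).sum(1),rcond=None)[0]
    return np.round([s[0],s[1],2*np.sqrt(s[2]+s[0]**2+s[1]**2)],4)
E
python3 - <<'E'
from h import *
p=cv2.imread("pics/top0.png"); d=np.load("pics/top0.npy"); c=calibration("top"); P=cloud(c,d)
hsv=cv2.cvtColor(p,cv2.COLOR_BGR2HSV); dark=(p.max(2)<75).astype(np.uint8)*255
sat=(hsv[...,1]>90).astype(np.uint8)*255
for n,u,v,z,r,m in [("blue",191,244,.008,14,sat|dark),("smallblue",203,284,.008,12,sat|dark),("green",347,168,.008,14,sat|dark),("brown",186,211,.008,14,sat|dark),
 ("pO",242,250,.006,23,sat|dark),("pW",311,249,.006,23,sat|dark),("pB",379,240,.006,23,sat|dark),("pG",410,177,.006,23,sat|dark),("jar",477,178,.034,15,dark),("eyep",441,244,.042,10,sat|dark)]:
    h=blob(m,u,v,r); print(n,h is not None and circ(c,h,z))
for n,u,v in [("jar",477,178),("bottle",226,168),("obj",287,176),("eyep",441,244),("blue",191,244),("bench",260,210),("tool",265,295)]:
    q=P[v-16:v+17,u-16:u+17].reshape(-1,3); t=q[q[:,2]>.02]
    print(n,"zmax",np.percentile(q[:,2],[5,50,99]).round(3),t.mean(0).round(3) if len(t) else "",np.ptp(t,0).round(3) if len(t) else "")
a=cv2.resize(p[140:330,160:280],None,fx=3,fy=3,interpolation=cv2.INTER_CUBIC); b=cv2.resize(p[140:330,330:500],None,fx=3,fy=3,interpolation=cv2.INTER_CUBIC)
im=np.hstack([a,b])[:, :800]; cv2.imwrite("pics/crop.png",cv2.convertScaleAbs(im,alpha=1.6))
E
```

```text
blue [0.4408 0.3722 0.046 ]
smallblue [0.3492 0.3439 0.0355]
green [0.6208 0.0022 0.0452]
brown [0.5225 0.385  0.0459]
pO [0.4259 0.2508 0.0888]
pW [0.4265 0.0894 0.0889]
pB [ 0.4472 -0.0723  0.0888]
pG [ 0.5968 -0.1491  0.089 ]
jar [ 0.5889 -0.2982  0.0534]
eyep [ 0.4329 -0.2108  0.043 ]
jar zmax [-0.004  0.002  0.039] [ 0.584 -0.3    0.045] [0.255 0.38  1.307]
bottle zmax [-0.004  0.001  0.097] [0.602 0.277 0.082] [0.273 0.249 1.307]
obj zmax [-0.004  0.001  0.046] [0.589 0.141 0.057] [0.254 0.103 1.307]
eyep zmax [-0.004  0.     0.043] [ 0.435 -0.212  0.054] [0.096 0.282 1.307]
blue zmax [-0.004  0.002  0.013] [0.355 0.054 1.327] [0. 0. 0.]
bench zmax [-0.004  0.     0.007] [0.355 0.054 1.327] [0. 0. 0.]
tool zmax [-0.003  0.002  0.02 ] [0.338 0.137 0.544] [0.071 0.177 1.307]
```

View pics/crop.png

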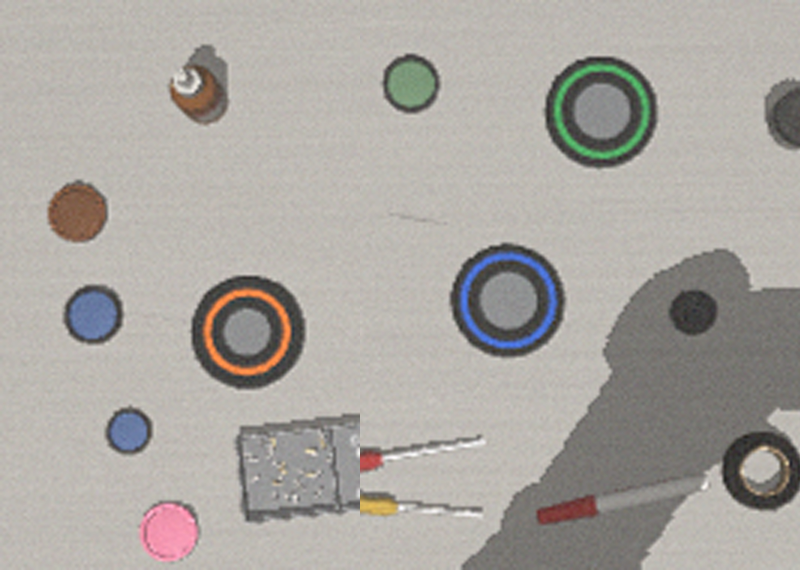

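The crop confirms it: at 46 mm the blue filter at (191,244) is clearly larger than the 35 mm one below it. Before any grasp I'll go above the jar, take a wrist picture, and touch the bare bench to learn the fingertip height against the opening.

```bash
cat >> h.py <<'E'
def Q(psi): return np.array([0,np.cos(psi/2),np.sin(psi/2),0])
def best_yaw(pos,yaws):
    """reachable yaw whose last joint stays nearest mid-range"""
    o=[]
    for y in yaws:
        q=kin.inverse_kinematics(pos,Q(y))
        if q is not None: o.append((abs(q[6]),y))
    return min(o)[1]
def snap(n,name):
    c=calibration(n); p,d=camera(n); cv2.imwrite(f"pics/{name}.png",p); return c,p,d
E
python3 - <<'E'
from h import *
c=calibration("top");R,o=cam(c)
s=env.get_state()
for n in("top","side"):
    c=calibration(n);print(n,cv2.projectPoints(s["tcp_pos"][None],c["rvec"],c["tvec"],np.array([[c["fx"],0,c["cx"]],[0,c["fy"],c["cy"]],[0,0,1]]),None)[0].ravel().round())
print("nose",env.nose_length)
for p in [(.589,-.298,.2),(.5,-.1,.2),(.4265,.0894,.1),(.441,.372,.1),(.602,.277,.15)]:
    for y in (0,np.pi/2,-np.pi/2,np.pi):
        q=kin.inverse_kinematics(np.array(p),Q(y)); print(p,round(y,2),None if q is None else np.round(q,2))
E
```

```text
top [708. 348.]
side [455.  98.]
nose 0.0726
(0.589, -0.298, 0.2) 0 [ 0.41  0.56 -0.05  1.68  0.03  0.91 -1.23]
(0.589, -0.298, 0.2) 1.57 [ 0.62  0.58 -0.34  1.66  0.23  0.94  0.19]
(0.589, -0.298, 0.2) -1.57 [ 0.17  0.57  0.29  1.7  -0.2   0.9  -2.61]
(0.589, -0.298, 0.2) 3.14 [ 0.81  0.64 -0.63  1.65  0.43  1.    1.61]
(0.5, -0.1, 0.2) 0 [ 0.28  0.35 -0.25  2.03  0.12  0.77 -1.61]
(0.5, -0.1, 0.2) 1.57 [ 0.49  0.39 -0.51  2.01  0.26  0.8  -0.16]
(0.5, -0.1, 0.2) -1.57 [-0.81  0.74  1.28  2.09 -0.87  1.   -2.21]
(0.5, -0.1, 0.2) 3.14 [ 0.66  0.43 -0.72  2.    0.38  0.84  1.3 ]
(0.4265, 0.0894, 0.1) 0 [-0.02  0.46 -0.39  2.24  0.36  0.5  -2.26]
(0.4265, 0.0894, 0.1) 1.57 [ 0.25  0.53 -0.72  2.22  0.63  0.6  -0.94]
(0.4265, 0.0894, 0.1) -1.57 [ 0.59  0.78 -1.19  2.21  1.    0.89  1.89]
(0.4265, 0.0894, 0.1) 3.14 [ 0.3   0.55 -0.79  2.22  0.68  0.63  0.59]
(0.441, 0.372, 0.1) 0 [-0.39  0.65 -0.55  1.91  0.5   0.72 -2.8 ]
(0.441, 0.372, 0.1) 1.57 [-0.26  0.71 -0.74  1.9   0.66  0.8  -1.36]
(0.441, 0.372, 0.1) -1.57 [ 0.01  0.96 -1.2   1.88  1.04  1.09  1.52]
(0.441, 0.372, 0.1) 3.14 [-0.31  0.68 -0.66  1.9   0.59  0.76  0.26]
(0.602, 0.277, 0.15) 0 [-0.16  0.68 -0.52  1.68  0.41  0.9  -2.42]
(0.602, 0.277, 0.15) 1.57 [ 0.09  0.82 -0.93  1.66  0.74  1.05 -1.08]
(0.602, 0.277, 0.15) -1.57 [ 0.21  0.97 -1.19  1.65  0.96  1.22  1.93]
(0.602, 0.277, 0.15) 3.14 [ 0.1   0.83 -0.95  1.66  0.76  1.07  0.48]
```

Run:
```python
from h import *
env.reach(np.array([.50,-.23,.30]),Q(1.57))
env.movel(np.array([.52,-.29,.28]))
s=env.get_state(); c,p,d=snap("wrist","w_jar")
print(s["tcp_pos"],s["time"],c)
P=cloud(c,d);ok=d>0
m=((P[...,2]>.022)&(P[...,2]<.05)&ok).astype(np.uint8)*255
n,l,st,ce=cv2.connectedComponentsWithStats(m)
for i in range(1,n):
    if st[i,4]>300: print(st[i],P[l==i].mean(0).round(4),P[l==i].min(0).round(3),P[l==i].max(0).round(3))
```

```text
[ 0.51991495 -0.28969686  0.27973094] 2.4833 {'fx': 353.24594246633416, 'fy': 353.24594246633416, 'cx': 319.6112955448245, 'cy': 241.68953551247733, 'rvec': array([-2.81251922e+00,  2.24751716e-03,  8.55824565e-05]), 'tvec': array([-0.51996126, -0.30706764,  0.26424083])}
[611  84  29  41 872] [ 0.7774 -0.196   0.0333] [ 0.773 -0.209  0.022] [ 0.789 -0.177  0.046]
[206 123  33  29 749] [ 0.4364 -0.2189  0.0367] [ 0.424 -0.23   0.022] [ 0.447 -0.207  0.043]
[ 517  124   89  209 4058] [ 0.7351 -0.2894  0.0377] [ 0.715 -0.403  0.022] [ 0.752 -0.209  0.05 ]
[ 366  207   50   49 1887] [ 0.5855 -0.3037  0.0333] [ 0.564 -0.328  0.022] [ 0.609 -0.282  0.036]
[114 251  85  60 801] [ 0.3723 -0.3377  0.0391] [ 0.326 -0.378  0.022] [ 0.4   -0.327  0.05 ]
[ 300  292  127   93 7052] [ 0.5666 -0.4222  0.0319] [ 0.498 -0.483  0.022] [ 0.636 -0.372  0.046]
[479 343  60  31 709] [ 0.7165 -0.4427  0.0361] [ 0.692 -0.462  0.022] [ 0.747 -0.431  0.05 ]
```

View pics/w_jar.png

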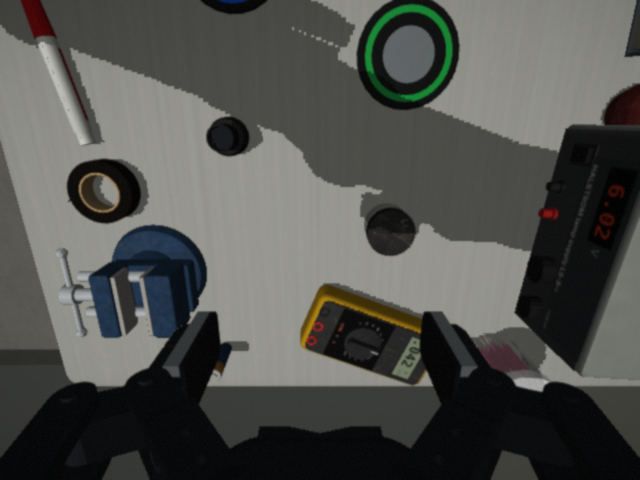

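The wrist view shows the jar lid at (390,231), the eyepiece at (228,136) and the meter beside the jar around (362,335). The bench at (300,230) is bare, so the touch test goes there.

Run:
```python
from h import *
s=env.get_state(); c=calibration("wrist"); p,d=camera("wrist"); P=cloud(c,d)
def fit(zlo,zhi,ztop,u,v,r):
    m=((P[...,2]>zlo)&(P[...,2]<zhi)&(d>0)).astype(np.uint8)*255; return circ(c,blob(m,u,v,r),ztop)
print("jar",fit(.027,.05,.034,390,231,35))
dk=(p.max(2)<70).astype(np.uint8)*255
hsv=cv2.cvtColor(p,cv2.COLOR_BGR2HSV)
g=cv2.inRange(hsv,(45,90,60),(80,255,255)); print("ringG",circ(c,blob(g,410,52,60),.006))
print("bench z",np.median(P[200:260,290:330,2]))
env.movel(np.array([.50,-.29,.12]))
for o in (.065,.046):
    env.grip(o,20); 
    hit=env.movel(np.array([.50,-.29,.055]),.02,stop_force=4)
    s=env.get_state(); print(o,hit,s["opening"],s["tcp_pos"][2],s["force"])
    env.movel(np.array([.50,-.29,.12]),.1)
print(env.get_state()["time"])
```

```text
jar [ 0.5858 -0.3044  0.0461]
ringG [ 0.5969 -0.1512  0.076 ]
bench z -0.00048582144902487023
0.065 True 0.06520038805247251 0.06638147066886503 [-2.00751815  1.33733482  6.66736606]
0.046 True 0.04622023123211175 0.0703825283093358 [-1.244779    0.77572644  6.64305619]
10.3667
```

```bash
cat >> h.py <<'E'
PAD=dict(white=(.4265,.0884),blue=(.4472,-.0733),green=(.5968,-.1502),orange=(.4259,.2498))
def go(x,y,z,v=.25,psi=None,**k):
    return env.movel(np.array([x,y,z]),v,None if psi is None else Q(psi),**k)
def pick(x,y,z,op,width,f):
    env.grip(op); go(x,y,z+.04 if z+.04>.13 else .13); go(x,y,z,.05,stop_force=12)
    env.grip(width-.015,f); s=env.get_state(); print("grip",s["opening"],s["gripper_force"],s["tcp_pos"],s["time"])
def place(x,y,z,op,up=.22):
    go(x,y,z+.03,.15); hit=go(x,y,z-.004,.02,stop_force=3)
    s=env.get_state(); print("place",hit,s["tcp_pos"],s["opening"],s["time"])
    env.grip(op); go(x,y,s["tcp_pos"][2]+.03,.05); go(x,y,up)
E
python3 - <<'E'
from h import *
x,y=.5858,-.3044
go(x,y,.13); pick(x,y,.079,.065,.046,30)
go(x,y,.2); s=env.get_state(); print("lifted",s["opening"],s["gripper_force"])
env.reach(np.array([.4265,.02,.2]),Q(1.57))
snap("wrist","w_pw")
place(*PAD["white"],.085,.062)
c,p,d=snap("wrist","w_pw2")
E
```

```text
grip 0.04468895598989896 30.439342260360718 [ 0.58606101 -0.30451941  0.07964098] 12.925
lifted 0.044488066264356876 30.75443744659424
place True [0.42653379 0.08837112 0.08554296] 0.04415116350415219 17.1583
```

```bash
python3 -c "
import cv2,numpy as np
cv2.imwrite('pics/a.png',np.hstack([cv2.resize(cv2.imread(f'pics/{n}.png'),(400,300)) for n in('w_pw','w_pw2')]))"
```

```text
(no output)
```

View pics/a.png

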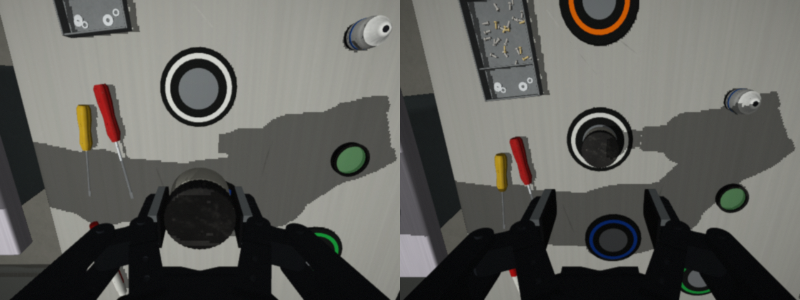

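In the left picture the jar is held over the white pad (199,87), with the pad clear. In the right one it stands inside the white ring at (599,140), grip open. The green filter is next.

```bash
cat >> h.py <<'E'
def filt(col,x,y):
    """filter circle seen by the wrist camera near world (x,y)"""
    c=calibration("wrist"); p,d=camera("wrist"); hsv=cv2.cvtColor(p,cv2.COLOR_BGR2HSV)
    lo,hi={"green":((40,50,30),(85,255,255)),"blue":((100,70,30),(130,255,255)),"amber":((3,90,30),(20,255,255))}[col]
    K=np.array([[c["fx"],0,c["cx"]],[0,c["fy"],c["cy"]],[0,0,1]])
    u,v=cv2.projectPoints(np.array([[x,y,.008]]),c["rvec"],c["tvec"],K,None)[0].ravel()
    return circ(c,blob(cv2.inRange(hsv,lo,hi),u,v,45),.0065),(u.round(),v.round()),p
E
python3 - <<'E'
from h import *
env.reach(np.array([.62,-.03,.22]),Q(1.57))
r,uv,p=filt("green",.6208,.0022); cv2.imwrite("pics/w_g.png",p); print(r,uv)
x,y,D=r
assert abs(x-.6208)<.006 and abs(y-.0022)<.006 and .034<D<.047
pick(x,y,.0715,.06,.045,25)
go(x,y,.2); s=env.get_state(); print("lifted",s["opening"],s["gripper_force"])
go(PAD["green"][0],PAD["green"][1],.16)
place(*PAD["green"],.0775,.058)
go(PAD["green"][0],PAD["green"][1]-.02,.25); snap("wrist","w_pg")
E
```

```text
[6.204e-01 4.000e-04 3.850e-02] (np.float64(323.0), np.float64(191.0))
grip 0.0434743610233134 25.296748050459428 [6.20631281e-01 4.25147359e-04 7.20715919e-02] 22.1583
lifted 0.043296160976816336 25.49989651684882
place True [ 0.59675598 -0.15019161  0.07807508] 0.043564448019874635 25.425
```

```bash
python3 -c "
import cv2,numpy as np
cv2.imwrite('pics/b.png',np.hstack([cv2.resize(cv2.imread(f'pics/{n}.png'),(400,300)) for n in('w_g','w_pg')]))"
```

```text
(no output)
```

View pics/b.png

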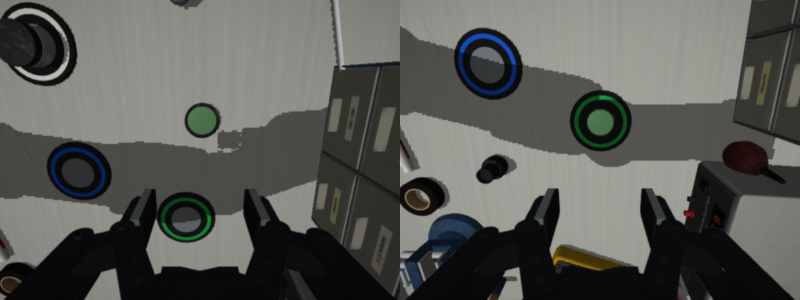

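The green filter sits in the green ring at (600,121) in the right picture. Next is a wrist view of the bottle.

Run:
```python
from h import *
env.reach(np.array([.59,.22,.30]),Q(1.57))
c,p,d=snap("wrist","w_b"); P=cloud(c,d)
near=(np.hypot(P[...,0]-.60,P[...,1]-.277)<.06)&(d>0)
for lo,hi in((.01,.03),(.03,.06),(.056,.068),(.07,.088),(.092,.105)):
    q=P[near&(P[...,2]>lo)&(P[...,2]<hi)]; print(lo,len(q),q.mean(0).round(4),q.min(0).round(3),q.max(0).round(3))
m=(near&(P[...,2]>.055)&(P[...,2]<.072)).astype(np.uint8)*255
v,u=np.nonzero(m); print("px",u.mean(),v.mean()); print("circ66",circ(c,blob(m,u.mean(),v.mean(),60),.066))
env_t=env.get_state()["time"]; print(env_t)
```

```text
0.01 11 [0.5966 0.2945 0.0177] [0.592 0.284 0.01 ] [0.606 0.303 0.026]
0.03 713 [0.6089 0.2862 0.0567] [0.592 0.267 0.03 ] [0.628 0.303 0.06 ]
0.056 698 [0.609  0.2861 0.0591] [0.593 0.268 0.056] [0.627 0.302 0.063]
0.07 440 [0.6098 0.2854 0.0826] [0.6   0.275 0.07 ] [0.621 0.295 0.088]
0.092 110 [0.6099 0.2852 0.0969] [0.606 0.281 0.092] [0.614 0.289 0.1  ]
px 341.4325396825397 139.41137566137567
circ66 [0.6096 0.2854 0.0334]
28.9333
```

View pics/w_b.png

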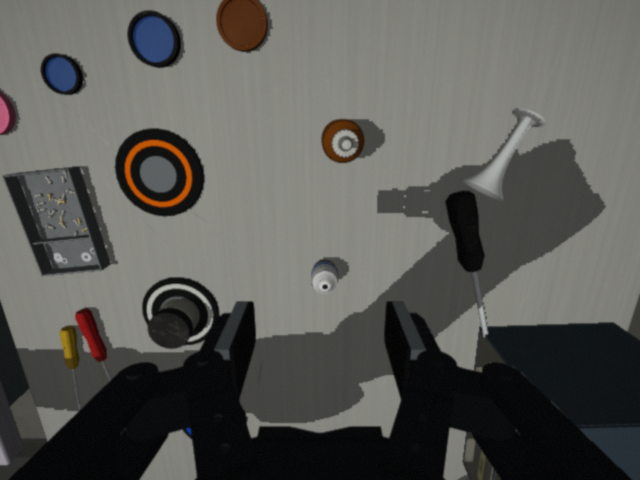

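The bottle stands at (343,141), with the objective at (324,276), well clear of the fingers. Picking it up now.

Run:
```python
from h import *
x,y=.6097,.2853
env.grip(.065); go(x,y,.26); pick(x,y,.1065,.065,.036,35)
go(x,y,.22); s=env.get_state(); print("lifted",s["opening"],s["gripper_force"])
X,Y=PAD["orange"]; go(X,Y,.22); place(X,Y,.1125,.065,.3)
go(X,Y-.04,.3); c,p,d=snap("wrist","w_po"); P=cloud(c,d)
near=(np.hypot(P[...,0]-X,P[...,1]-Y)<.05)&(d>0)
for lo,hi in((.06,.075),(.08,.092),(.097,.11)):
    q=P[near&(P[...,2]>lo)&(P[...,2]<hi)]; print(lo,len(q),((q.min(0)+q.max(0))/2).round(4))
# blue filter seen from here on the way
env.reach(np.array([.45,.34,.22]),Q(1.9)); s=env.get_state(); print(s["time"])
r,uv,p=filt("blue",.4408,.3722); cv2.imwrite("pics/w_bl.png",p); print(r,uv)
cv2.imwrite('pics/c.png',np.hstack([cv2.resize(cv2.imread(f'pics/{n}.png'),(400,300)) for n in('w_po','w_bl')]))
```

```text
grip 0.03566599511250573 35.229850489413366 [0.61011891 0.28553085 0.10712049] 31.7833
lifted 0.03523468622964158 35.08837059256621
place True [0.42591413 0.24983991 0.1129702 ] 0.0352515698002641 35.275
0.06 743 [0.4265 0.2492 0.0673]
0.08 416 [0.426  0.2492 0.0861]
0.097 111 [0.4263 0.2497 0.1014]
38.2417
[0.4397 0.372  0.0387] (np.float64(323.0), np.float64(188.0))
```

View pics/c.png

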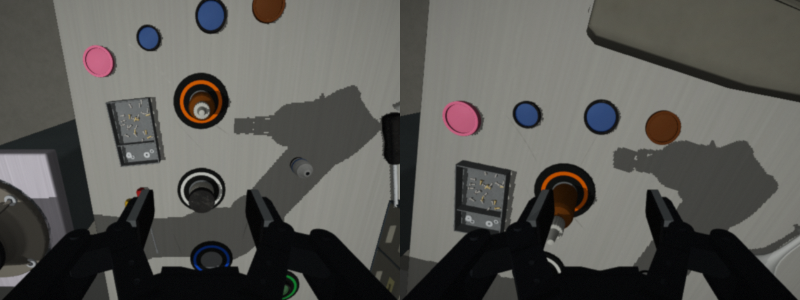

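In the left picture the bottle stands centred on orange. In the right one the larger blue filter is at (601,117), between small blue (527,114) and brown (662,126). I'll turn the gripper so the fingers close along y, clear of both neighbours.

Run:
```python
from h import *
x,y=.4400,.3721
env.reach(np.array([x,y,.2]),Q(3.1)); 
pick(x,y,.0715,.058,.045,25)
go(x,y,.25); s=env.get_state(); print("lifted",s["opening"],s["gripper_force"])
X,Y=PAD["blue"]
try: go(X,Y,.25)
except env.PlanningError as e: print(e); env.reach(np.array([X,Y,.25]),Q(3.1))
place(X,Y,.0775,.058,.25)
env.reach(np.array([.224,-.637,.303]),Q(.339))
for n in("top","side"): snap(n,n+"1")
p=cv2.imread("pics/top1.png"); cv2.imwrite("pics/f.png",cv2.convertScaleAbs(cv2.resize(p[150:290,200:500],None,fx=2.6,fy=2.6,interpolation=cv2.INTER_CUBIC),alpha=1.5))
a=cv2.imread("pics/top0.png")
c=calibration("top"); hsv=cv2.cvtColor(p,cv2.COLOR_BGR2HSV)
print(env.get_state()["time"])
P=cloud(c,camera("top")[1]); P0=cloud(c,np.load("pics/top0.npy"))
for n,xy in(("eyep",(.435,-.215)),("obj",(.59,.141)),("jar",PAD["white"]),("bottle",PAD["orange"])):
  for A in(P0,P):
    q=A[(np.hypot(A[...,0]-xy[0],A[...,1]-xy[1])<.035)&(A[...,2]>.025)&(A[...,2]<.12)]; print(n,len(q),q.mean(0).round(3) if len(q) else "")
```

```text
grip 0.04329838382300254 25.23073953920857 [0.44013174 0.3722674  0.07204573] 41.4833
lifted 0.043355285747288246 25.48753398750705
place True [ 0.44722218 -0.07327898  0.07798782] 0.043409526922014115 46.7083
50.75
eyep 97 [ 0.436 -0.217  0.037]
eyep 93 [ 0.436 -0.218  0.037]
obj 120 [0.593 0.143 0.038]
obj 117 [0.593 0.143 0.039]
jar 0 
jar 308 [0.426 0.088 0.04 ]
bottle 0 
bottle 241 [0.425 0.246 0.07 ]
```

View pics/f.png

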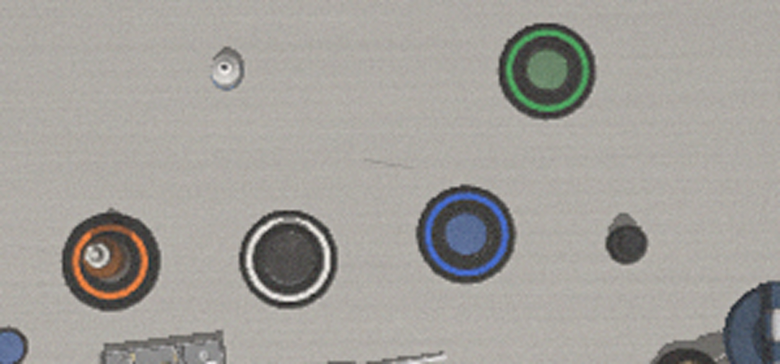

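View pics/side1.png

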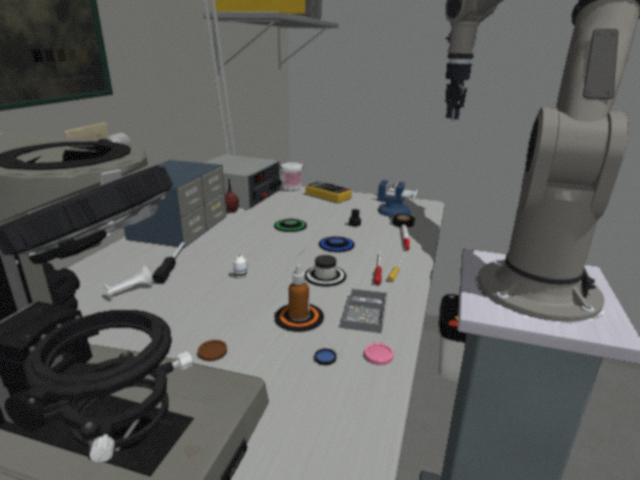

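The crop shows all four centred in their rings: bottle (111,261), jar (288,259), blue (466,234) and green (547,71). The side view shows the bottle (299,295) and jar (325,268) upright. The eyepiece and objective measure within about 1 mm of where they were at the start.

```bash
python3 -c "
from h import *
print(job.job_done())"
```

```text
the job is handed in; nothing more can be done
None
```

The job is handed in at about 51 s of the 120 s: both filters, the bottle and the jar are centred on their own pads, and the eyepiece and objective haven't moved measurably; the hand-in gave no verdict.

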